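# Trace a bracket seam with a sprung stylus

## Task

Take the stylus out of the blue tray, lay it in the leaning rest with its red tip down and let go, then take it again from there like a pen. With it trace the bracket's inside corner seam from the green dot past the bend to the red dot: the red tip lightly pressed into the corner all the way, its spring partly in but never bottomed, at about 2 to 3 cm a second. Then lay the stylus back in the leaning rest, tip down, and leave the jar, the screwdriver and the collar where they are.

Things in the scene. Friction and masses are not known exactly. Their poses are not given: they have to be found in the camera images.
- stylus: Stylus, 0.1 kg: square black handle 100 x 20 x 20 mm, yellow band near its front, steel nose (9 mm thick, 15 mm long), thin sprung rod ending in a red ball of 8 mm. Origin: middle of the handle, on its axis. x points from tip to tail: tail face at +50 mm (brass button 3 mm beyond), handle front at -50, ball centre at -110. Starts lying flat in the tray on its handle, axis 15 mm above the table.
- stylus_tip (a point): Centre of the stylus's red ball, radius 4 mm. 110 mm in front of the handle's middle while the spring is out.
- plunger (a joint): How far the sprung tip is pushed back along the stylus axis into the handle: 0 m = fully out, 0.010 = bottomed. It starts to give at about 0.75 N, takes 250 N/m more (about 2 N at 5 mm, 3.2 N at 10 mm) and springs back by itself.
- tray: Blue open tray, fixed, outside 210 mm (x) by 150 mm (y), 40 mm high, walls and floor 5 mm. Origin: centre of its underside. The stylus lies along the tray's x within 0.12 rad, tip to -x, tail 10 to 30 mm from the +x end wall.
- rest: Leaning pen rest, fixed: black base 130 x 90 x 10 mm, two aluminium pillars with open-topped saddles for the handle (walls 28 mm apart, up to 4 mm above its axis). Holds the stylus 0.66 rad off level, ball low towards the rest's -x, tail high towards +x. They take the stylus's x = -48 to -32 and +34 to +50 mm; between them the handle is free for fingers. Origin: centre of the underside.
- rest_seat (a point): Where the stylus's origin lies in the rest: 100 mm above the table, over the rest's origin. A lip across the foot of the low saddle, reaching up to 6 mm below the handle's axis, stops the handle's front face 3 mm lower down the slope, so the stylus may settle up to 3 mm down. Between the saddles nothing fixed is nearer than 22 mm to the axis.
- rest_tip (a point): Where the centre of the red ball then is, 87 mm towards the rest's -x from the seat and 67 mm lower.
- bracket: Bracket on an aluminium pallet 130 (x) x 180 (y) x 35 mm, fixed: white base plate 115 x 150 mm, top 43 mm above the table; grey upright 8 mm thick, 120 mm high above it, on the -x (robot) side, bent in the middle, both ends 0.253 rad towards +x. The seam, a thin copper line, is their inside corner on the +x side. Green dot: start (+y end); red dot: finish (-y end). Origin: centre of the underside.
- jar: Bystander: amber jar with black cap, 44 mm wide, 70 mm high, on the table. Origin: centre of its underside.
- screwdriver: Bystander: screwdriver with red handle lying on the table beyond the work. Origin: under its middle.
- collar: Bystander: brass collar 40 mm wide, 18 mm high. Origin: centre of its underside.
- seam_0 (a point): Seam, start of the traced seam, by the green dot (the plate also carries two brass screw heads 6 mm high, 42 mm to +x and 60 mm to either y side of its middle): where the centre of the 8 mm ball is when it touches both base plate and upright (4 mm from each). Points 0 to 3 and 3 to 6 lie on straight lines, 20 mm apart.
- seam_1 (a point): Seam, point 1 of 0 to 6: where the centre of the 8 mm ball is when it touches both base plate and upright (4 mm from each). Points 0 to 3 and 3 to 6 lie on straight lines, 20 mm apart.
- seam_2 (a point): Seam, point 2 of 0 to 6: where the centre of the 8 mm ball is when it touches both base plate and upright (4 mm from each). Points 0 to 3 and 3 to 6 lie on straight lines, 20 mm apart.
- seam_3 (a point): Seam, the bend: where the centre of the 8 mm ball is when it touches both base plate and upright (4 mm from each). Points 0 to 3 and 3 to 6 lie on straight lines, 20 mm apart.
- seam_4 (a point): Seam, point 4 of 0 to 6: where the centre of the 8 mm ball is when it touches both base plate and upright (4 mm from each). Points 0 to 3 and 3 to 6 lie on straight lines, 20 mm apart.
- seam_5 (a point): Seam, point 5 of 0 to 6: where the centre of the 8 mm ball is when it touches both base plate and upright (4 mm from each). Points 0 to 3 and 3 to 6 lie on straight lines, 20 mm apart.
- seam_6 (a point): Seam, finish, by the red dot: where the centre of the 8 mm ball is when it touches both base plate and upright (4 mm from each). Points 0 to 3 and 3 to 6 lie on straight lines, 20 mm apart.

How it is judged:
On the way, in this order (a step that is already met when the one before it is completed fails the run):
1. the stylus lies in the leaning rest, tip down, let go (distance between stylus and rest_seat below 0.012 m and distance between stylus_tip and rest_tip below 0.016 m and contact force between the fingers and stylus below 0.1 N and linear speed of stylus below 0.03 m/s), for 0.2 s.
2. the pressed tip passes seam point 0 slowly, within 6 mm (distance between stylus_tip and seam_0 below 0.006 m and value of joint plunger above 0.0005 m), for 0.12 s.
3. the pressed tip passes seam point 1 slowly, within 6 mm (distance between stylus_tip and seam_1 below 0.006 m and value of joint plunger above 0.0005 m), for 0.12 s.
4. the pressed tip passes seam point 2 slowly, within 6 mm (distance between stylus_tip and seam_2 below 0.006 m and value of joint plunger above 0.0005 m), for 0.12 s.
5. the pressed tip passes seam point 3 slowly, within 6 mm (distance between stylus_tip and seam_3 below 0.006 m and value of joint plunger above 0.0005 m), for 0.12 s.
6. the pressed tip passes seam point 4 slowly, within 6 mm (distance between stylus_tip and seam_4 below 0.006 m and value of joint plunger above 0.0005 m), for 0.12 s.
7. the pressed tip passes seam point 5 slowly, within 6 mm (distance between stylus_tip and seam_5 below 0.006 m and value of joint plunger above 0.0005 m), for 0.12 s.
8. the pressed tip passes seam point 6 slowly, within 6 mm (distance between stylus_tip and seam_6 below 0.006 m and value of joint plunger above 0.0005 m), for 0.12 s.
At the end, for the whole second after the job is handed in: The stylus lies in the leaning rest, let go and still: the middle of its handle within 12 mm of the seat and its ball within 16 mm of the rest's tip point (all of step 1); the robot touches nothing.
It fails at once if the tip's spring is bottomed (value of joint plunger above 0.0097 m).
It fails at once if the jar is disturbed (distance of jar from where it was at the start of the episode above 0.03 m).
It fails at once if the screwdriver is disturbed (distance of screwdriver from where it was at the start of the episode above 0.03 m).
It fails at once if the collar is disturbed (distance of collar from where it was at the start of the episode above 0.03 m).
It also fails if it takes over 70 s, if anything falls off the work surface, if the arm or the gripper's body presses on something with over 40 N, if the wrist force passes 120 N, or if a joint passes its speed limit or range.

## Robot

A 6-joint arm with a two-finger parallel gripper is mounted at the origin on the work surface. World frame = base frame: x ahead of the robot, y to its left, z up, the work surface at z = 0. Lengths are in m, angles in rad, forces in N, time in s.
With the tool pointing down it reaches from about 0.35 to 0.775 m from the base axis. Payload 5.5 kg.
Tool frame: the origin (TCP) lies midway between the tips of the shut fingers; the grasp point (between the pads) lies 19 mm behind it; z points along the fingers, y is the line along which they close (so a half turn about z gives the same grasp; the last joint's range is limited). The gripper opens to 85 mm and grips with 20 to 120 N. Pads are 22 mm wide; open, the fingers measure 114 mm over their backs; the gripper's body (76 mm by 85 mm) begins 54 mm behind the grasp point. The pads swing forward as they close: fully open they stand 13 mm farther back than shut.
Start: joints at [1.043, 0.313, 0.046, 1.304, 0, 1.431], TCP at [0.217, 0.532, 0.231] pointing down, gripper open.
Joint ranges: [-2.76, 2.76], [-0.86, 1.69], [-1.03, 1.26], [-2.2, 2.34], [-1.47, 1.5], [-3.14, 3.14]. Speed limits (rad/s): [2.57, 2.57, 3.14, 3.14, 3.14, 3.14].

## Interface

Orientations are given as a unit quaternion [w, x, y, z].
In Python, from workcell import telemetry, imaging, env gives the robot as it stands. The module is installed in compiled form; this text tells all that it offers.
- The arm moves only by the tool step_arm, never from a script. Its argument "moves" is a list of rows, each a list of 3 entries, a list of its own where there are three numbers: the shift along the tool's x, y, z in mm, then the turn, a rotation vector about the tool's x, y, z in rad, then the finger opening in mm, from 0 to 85.4. A call has 1 to 8 rows; each row is the pose to reach, as a shift and turn from the pose commanded when the call began, along the tool's axes at that moment; what a row does not reach only later rows make up. A row lasts 1/12 s, in which the tool goes at most 41.7 mm and 7.16 degrees, less where a joint would pass 70% of its speed; a pose out of reach is approached as far as the arm can. A call with a gripper value outside its range is refused whole. The fingers move at their own pace and stop on an object; "grip_force" is the grip in N (left out, the last holds). Time passes only in rows, so rows that repeat a pose let the fingers close. It gives the time, the measured TCP pose, the force, the opening and the grip force at its end, in the units of the state.
- telemetry.get_state(): the state, without advancing time (a new reading comes with each control period).
- imaging.read_camera(name): name is "scene" or "top"; returns the picture (400x640x3 uint8, red, green, blue); there is no depth.
- imaging.camera_params(name): a dict with "camera_matrix" (3x3 intrinsics, pixels), "pose" (4x4, takes a point from camera to world coordinates). Camera axes: x right, y up, looking along -z (the intrinsics and any distortion apply to the point x, -y, -z); pixel columns grow to the right and rows downward; lengths in m; the calibration is good to about 2 mm. A picture is of the moment at which its call begins. camera_params takes no time and is no camera call.
- env.hand_in(): hands the job in; it is judged then, once.
The state is a dict: "clock": time; "joint_pos": joint angles; "qvel": joint speeds; "tau": joint torques, N m; "tcp_pos": TCP position; "orientation": TCP orientation; "wrist_force": force on the tool from outside, world axes, zero at the start; "ft_torque": the same for the moment, N m; "finger_gap": finger opening in m; "grip_force": force on a finger pad.
Only numpy, scipy, OpenCV 4.12 (cv2) and the standard library are available. Lean on these libraries where they do the work, as an engineer would, in place of code of your own. Each camera call takes 0.05 s, during which the arm holds its last target. There are 200 camera calls.

## Working session

There is one attempt and no reset: what is moved stays moved. The work goes in short steps, Python scripts to look and compute and a tool call to move; the robot and the scene stay as the last step left them, time stands still between calls to the robot, and variables do not carry over. Pictures are saved under pics/ and viewed, at most 10 in all, crops included, and the job is handed in when it is done.

Besides the shell and the picture viewer there is one more tool, called after "Request:" by a JSON object that holds its "api" and its "payload", one argument or row to a line. step_arm: Moves the arm, as the interface text tells. Its arguments: {"type":"object","properties":{"moves":{"type":"array"},"grip_force":{"type":"number"}},"required":["moves"]}

```bash
mkdir -p pics; python3 - <<'E'
from workcell import telemetry, imaging, env
import cv2, numpy as np
for n in ("scene","top"):
    im=imaging.read_camera(n); cv2.imwrite(f"pics/{n}0.png",cv2.resize(im[:,:,::-1],(800,500),interpolation=cv2.INTER_CUBIC)); np.save(n+"0.npy",im)
    p=imaging.camera_params(n); print(n,{k:(np.round(v,4).tolist() if hasattr(v,'__len__') else v) for k,v in p.items()})
print(telemetry.get_state())
E
```

```text
scene {'camera_matrix': [[457.1399, 0.0, 324.9068], [0.0, 457.1399, 205.5982], [0.0, 0.0, 1.0]], 'pose': [[-0.3048, -0.5744, 0.7597, 1.3242], [0.9522, -0.1984, 0.2321, 0.247], [0.0175, 0.7942, 0.6074, 0.6919], [0.0, 0.0, 0.0, 1.0]]}
top {'camera_matrix': [[445.9284, 0.0, 321.0868], [0.0, 445.9284, 193.8303], [0.0, 0.0, 1.0]], 'pose': [[0.0147, 0.9959, -0.0896, 0.4768], [-0.9994, 0.0174, 0.0291, 0.0236], [0.0306, 0.0892, 0.9955, 1.2867], [0.0, 0.0, 0.0, 1.0]]}
{'clock': 0.1, 'joint_pos': array([ 1.04340072e+00,  3.13934449e-01,  4.51227788e-02,  1.30359661e+00,
       -9.24421005e-06,  1.43121161e+00]), 'qvel': array([-0.00018024, -0.00138995,  0.00230938,  0.00189365, -0.00024527,
       -0.00027876]), 'tau': array([ 1.93913016e-03, -4.81727922e+01,  2.99242777e+01,  1.27546827e-02,
       -1.23937120e-04,  2.78047605e-05]), 'tcp_pos': array([0.21722377, 0.5319154 , 0.23050518]), 'orientation': array([-2.59463554e-04,  1.92692538e-01,  9.81258853e-01, -7.63085691e-04]), 'wrist_force': array([-0.37909059, -0.30068719, -0.57715918]), 'ft_torque': array([-0.01919153, -0.00558936,  0.00837793]), 'grip_force': 0.0, 'finger_gap': 0.08503296039416708}
```

View pics/scene0.png

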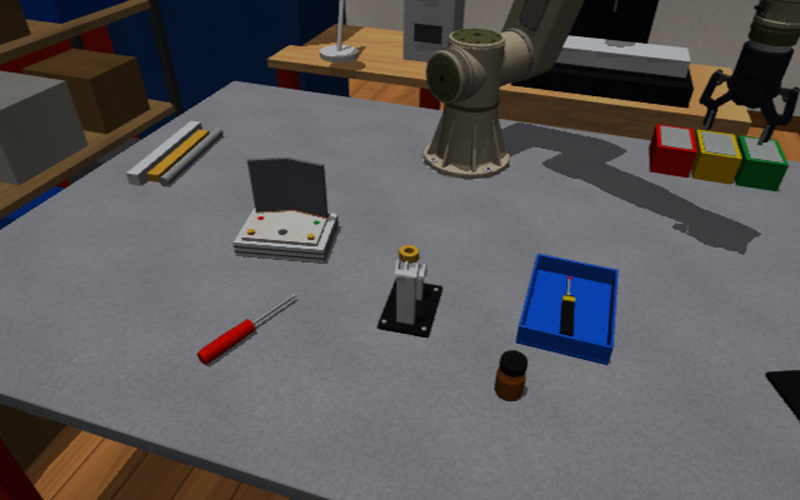

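View pics/top0.png

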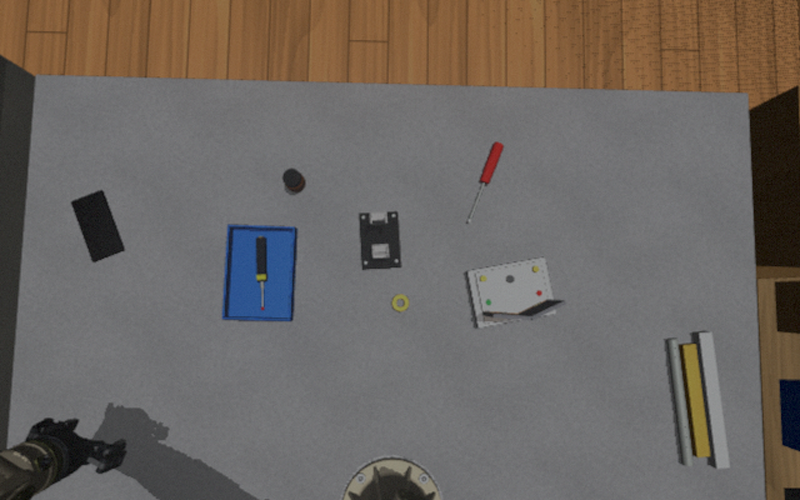

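```bash
cat > h.py <<'E'
import numpy as np, cv2
from workcell import telemetry, imaging, env
from scipy.spatial.transform import Rotation as R
def crop(im,u0,v0,w,h,s):
    c=cv2.resize(im[v0:v0+h,u0:u0+w,::-1],(w*s,h*s),interpolation=cv2.INTER_CUBIC)
    for i in range(0,w,10):
        cv2.line(c,(i*s,0),(i*s,6),(0,255,255),1)
        if i%20==0: cv2.putText(c,str(u0+i),(i*s,16),0,.35,(0,255,255),1)
    for i in range(10,h,10):
        cv2.line(c,(0,i*s),(6,i*s),(0,255,255),1)
        if i%20==0: cv2.putText(c,str(v0+i),(8,i*s+4),0,.35,(0,255,255),1)
    return c
def w(cam,u,v,z):   # pixel -> world at height z
    p=imaging.camera_params(cam);K=p["camera_matrix"];T=p["pose"]
    d=np.linalg.solve(K,[u,v,1.]);d=T[:3,:3]@[d[0],-d[1],-d[2]]
    return T[:3,3]+d*(z-T[2,3])/d[2]
def px(cam,P):
    p=imaging.camera_params(cam);K=p["camera_matrix"];T=p["pose"]
    c=T[:3,:3].T@(np.array(P)-T[:3,3]);q=K@[c[0],-c[1],-c[2]];return q[:2]/q[2]
E
python3 - <<'E'
from h import *
t=np.load("top0.npy");s=np.load("scene0.npy")
def comp(a,f): 
    cv2.imwrite(f,a)
comp(np.hstack([np.vstack([crop(t,170,170,80,100,5),]),np.vstack([crop(t,280,160,50,100,5)])]),"pics/t1.png")
comp(np.vstack([crop(t,365,200,96,70,5),crop(s,182,165,96,50,5)]),"pics/t2.png")
E
```

```text
(no output)
```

View pics/t1.png

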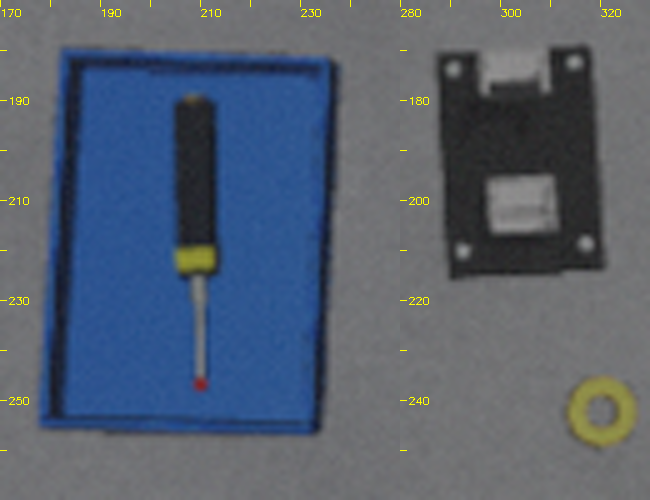

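View pics/t2.png

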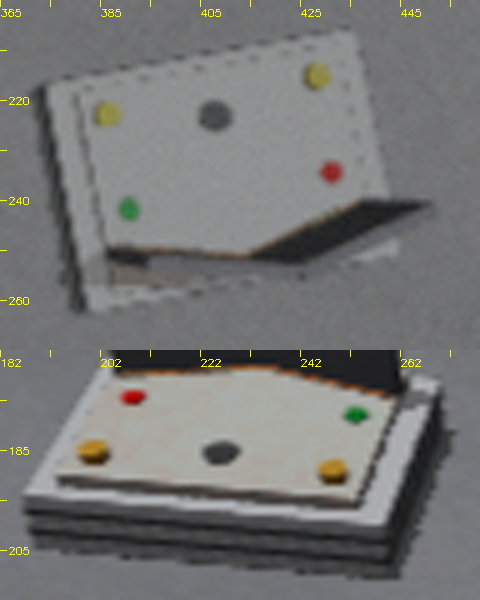

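```bash
python3 - <<'E'
from h import *
def P(n,cam,u,v,z): print(n,np.round(w(cam,u,v,z)*1000,1))
for n,u,v,z in [("tray a",182.8,179.6,.04),("tray b",236.8,182.4,.04),("tray c",178.2,255,.04),("tray d",233.2,256.2,.04),
("tail",208.6,189.4,.015),("front",209,224.2,.025),("ball",210,246.8,.015),("hL",205.2,207,.025),("hR",213.4,207,.025),
("rs ++",290.6,173.8,.011),("rs +-",314.8,172.4,.011),("rs --",317.2,208.6,.011),("rs -+",292.6,210,.011),
("collar",320.4,242.2,.018),
("sc +",386.6,222.6,.049),("sc -",428.4,215.2,.049),("hole",408,223.2,.043),("green",390.8,241.8,.043),("red",431.4,234.4,.043),("s0",386.4,249.6,.043),("bend",415,251.4,.043),("s6",437,240,.043),
("plate+y",380,218.6,.043),("plate ++?",0,0,0)][:-1]: P(n,"top",u,v,z)
print('scene')
for n,u,v,z in [("s6",205,170,.043),("bend",235,168.4,.043),("s0",261,174.6,.043),("red",182+134/5,165+47/5,.043),("green",182+356/5,165+65/5,.043),("sc-",182+94/5,165+100/5,.049),("sc+",182+334/5,165+121/5,.049),("hole",182+221/5,165+103/5,.043),
("p+ +",182+358/5,165+152/5,.043),("p+ -",182+57/5,165+127/5,.043),("ball",569/1.25,279/1.25,.015),("tail",567/1.25,334/1.25,.015)]: P(n,"scene",u,v,z)
E
```

```text
tray a [622.2 373.5  40. ]
tray b [617.1 223.5  40. ]
tray c [413.5 377.3  40. ]
tray d [412.2 226.9  40. ]
tail [598.4 306.7  15. ]
front [499.5 299.7  25. ]
ball [436.3 296.7  15. ]
hL [547.6 312.1  25. ]
hR [548.  289.2  25. ]
rs ++ [648.1  74.9  11. ]
rs +- [653.4   5.3  11. ]
rs -- [549.   -3.3  11. ]
rs -+ [543.9  67.   11. ]
collar [453.6 -13.6  18. ]
sc + [ 511.  -196.3   49. ]
sc - [ 533.5 -313.8   49. ]
hole [ 510.5 -257.6   43. ]
green [ 457.9 -209.2   43. ]
red [ 480.2 -323.5   43. ]
s0 [ 436.2 -196.9   43. ]
bend [ 432.3 -277.    43. ]
s6 [ 464.8 -339.2   43. ]
plate+y [ 522.1 -178.8   43. ]
scene
s6 [ 469.6 -339.5   43. ]
bend [ 437.3 -270.3   43. ]
s0 [ 441.8 -194.9   43. ]
red [ 484.6 -320.2   43. ]
green [ 462.5 -207.    43. ]
sc- [ 540.2 -310.2   49. ]
sc+ [ 518.  -192.4   49. ]
hole [ 514.8 -255.4   43. ]
p+ + [ 530.1 -174.7   43. ]
p+ - [ 558.9 -320.6   43. ]
ball [442.5 297.2  15. ]
tail [591.4 306.9  15. ]
```

Request:
{"api": "step_arm", "payload": {
  "moves": [
    [[-40, -9, 0], [0, 0, -0.06], 85],
    [[-80, -18, 5], [0, 0, -0.12], 85],
    [[-120, -27, 15], [0, 0, -0.18], 85],
    [[-160, -36, 25], [0, 0, -0.24], 85],
    [[-200, -45, 40], [0, 0, -0.3], 85],
    [[-240, -54, 55], [0, 0, -0.36], 85],
    [[-280, -62, 65], [0, 0, -0.42], 85],
    [[-318, -70, 75], [0, 0, -0.45], 85]
  ]
}}

```text
clock: 0.77
tcp_pos: [0.4832, 0.3477, 0.1561]
orientation: [-0.001, -0.033, 0.999, -0.0]
wrist_force: [1.0, 1.0, 0.1]
finger_gap: 0.0851
grip_force: 0.0
```

```bash
cat >> h.py <<'E'
def tool(yaw,tilt):  # tool x ~ -X, leaning: z=(sin t,0,-cos t) in frame turned by yaw
    c,s=np.cos(tilt),np.sin(tilt)
    M=np.array([[-c,0,s],[0,1,0],[-s,0,-c]]);
    return R.from_euler('z',yaw)*R.from_matrix(M)
def st():
    s=telemetry.get_state();q=s["orientation"];return s,np.array(s["tcp_pos"]),R.from_quat([q[1],q[2],q[3],q[0]])
def go(p,yaw,tilt):
    s,p0,r0=st();g=tool(yaw,tilt)
    print("t",round(s["clock"],2),"tcp",np.round(p0*1000,1),"err shift",np.round(r0.inv().apply(np.array(p)-p0)*1000,1),"rot",np.round((r0.inv()*g).as_rotvec(),3),"F",np.round(s["wrist_force"],2),"gap",round(s["finger_gap"]*1000,1),"grip",round(s["grip_force"],1),"q",np.round(s["joint_pos"],2))
E
python3 -c "
from h import *
go([.549,.304,.10],.062,0)"
```

```text
t 0.77 tcp [483.2 347.7 156.1] err shift [-62.9 -47.9  56. ] rot [-0.    -0.001  0.003] F [0.98 0.96 0.05] gap 85.1 grip 0.0 q [ 0.49  0.38 -0.04  1.15  0.    0.42]
```

Request:
{"api": "step_arm", "payload": {
  "moves": [
    [[-30, -24, 25], [0, 0, 0], 85],
    [[-63, -48, 56], [0, 0, 0.003], 85],
    [[-63, -48, 56], [0, 0, 0.003], 85],
    [[-63, -48, 56], [0, 0, 0.003], 85]
  ]
}}

```text
clock: 1.1
tcp_pos: [0.5486, 0.3024, 0.0975]
orientation: [-0.003, -0.027, 1.0, -0.001]
wrist_force: [0.4, 0.1, -0.2]
finger_gap: 0.0853
grip_force: 0.0
```

```bash
python3 - <<'E'
from h import *
s=imaging.read_camera("scene");t=imaging.read_camera("top")
go([.549,.304,.10],.062,0)
a=crop(s,400,180,110,120,5);b=crop(t,170,150,50,120,5)
cv2.imwrite("pics/a3.png",np.hstack([a,b]))
print(px("scene",[.549,.304,.1]),px("top",[.549,.304,.1]))
E
```

```text
t 1.2 tcp [547.5 305.1 100.6] err shift [-1.5 -1.1  0.6] rot [-0.    -0.002 -0.004] F [ 0.4  -0.65  0.85] gap 85.0 grip 0.0 q [ 0.38  0.48 -0.03  1.06  0.    0.32]
[461.88521869 223.26889221] [201.82686161 204.81919394]
```

View pics/a3.png

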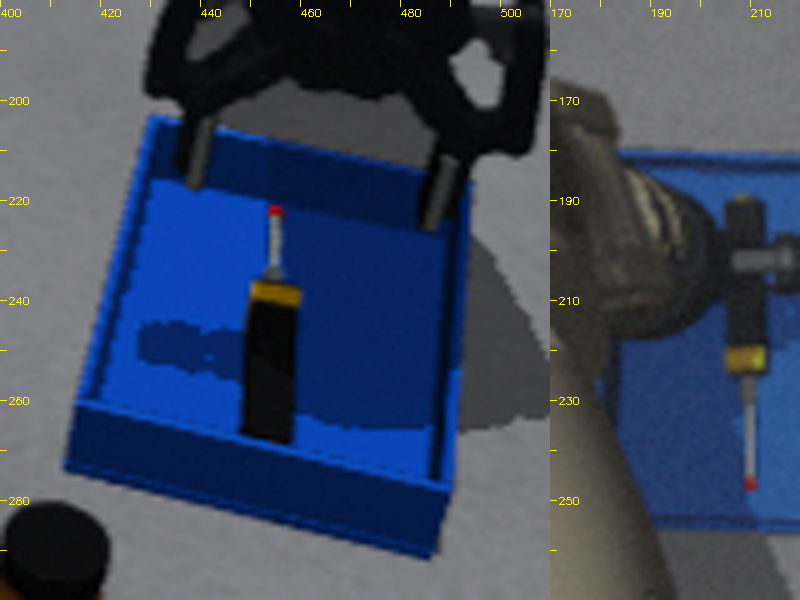

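Request:
{"api": "step_arm", "payload": {
  "moves": [
    [[1.5, -1, 30], [0, 0, -0.004], 85],
    [[1.5, -1, 60], [0, 0, -0.004], 85],
    [[1.5, -1, 80], [0, 0, -0.004], 70],
    [[1.5, -1, 88], [0, 0, -0.004], 50],
    [[1.5, -1, 90], [0, 0, -0.004], 40],
    [[1.5, -1, 90], [0, 0, -0.004], 32]
  ],
  "grip_force": 50
}}

```text
clock: 1.7
tcp_pos: [0.5464, 0.3054, 0.0123]
orientation: [0.0, -0.032, 0.999, 0.0]
wrist_force: [0.2, -0.2, 0.0]
finger_gap: 0.0383
grip_force: 0.0
```

```bash
python3 -c "
from h import *
go([.546,.304,.010],.062,0)"
```

```text
t 1.7 tcp [546.4 305.4  12.3] err shift [ 0.5 -1.4  2.3] rot [0.    0.001 0.003] F [ 0.25 -0.18  0.03] gap 38.3 grip 0.0 q [ 0.38  0.55 -0.15  0.87  0.    0.32]
```

Close the fingers.

Request:
{"api": "step_arm", "payload": {
  "moves": [
    [[0, 0, 1], [0, 0, 0], 28],
    [[0, -1, 1], [0, 0, 0], 24],
    [[0, -1, 1], [0, 0, 0], 15],
    [[0, -1, 1], [0, 0, 0], 12],
    [[0, -1, 1], [0, 0, 0], 10],
    [[0, -1, 1], [0, 0, 0], 10]
  ],
  "grip_force": 50
}}

```text
clock: 2.2
tcp_pos: [0.5481, 0.3039, 0.0123]
orientation: [0.002, -0.032, 0.999, 0.001]
wrist_force: [-0.5, 0.2, 6.5]
finger_gap: 0.0186
grip_force: 50.6
```

```bash
python3 -c "
from h import *
go([.546,.304,.110],.079,0.66)"
```

```text
t 2.2 tcp [548.1 303.9  12.3] err shift [  1.8   0.4 -97.7] rot [-0.004 -0.657 -0.016] F [-0.51  0.21  6.45] gap 18.6 grip 50.6 q [ 0.38  0.55 -0.15  0.87  0.    0.31]
```

Request:
{"api": "step_arm", "payload": {
  "moves": [
    [[0, 0, -30], [0, 0, 0], 10],
    [[0, 0, -65], [0, 0, 0], 10],
    [[0, 0, -105], [0, -0.05, 0], 10],
    [[0, -15, -140], [0, -0.15, 0], 10],
    [[0, -45, -165], [0, -0.27, 0], 10],
    [[-5, -80, -180], [0, -0.39, 0], 10],
    [[-15, -115, -190], [0, -0.51, 0], 10],
    [[-25, -150, -190], [0, -0.63, 0], 10]
  ]
}}

```text
clock: 2.87
tcp_pos: [0.5821, 0.1571, 0.2057]
orientation: [0.311, -0.03, 0.95, 0.01]
wrist_force: [1.7, 0.5, -2.3]
finger_gap: 0.0185
grip_force: 49.7
```

```bash
python3 -c "
from h import *
go([.599,.040,.185],.079,0.66)"
```

```text
t 2.87 tcp [582.1 157.1 205.7] err shift [   4.7 -117.9   22.3] rot [-0.009 -0.026 -0.012] F [ 1.68  0.49 -2.32] gap 18.5 grip 49.7 q [ 0.16 -0.05 -0.67  0.33 -0.06  0.08]
```

Request:
{"api": "step_arm", "payload": {
  "moves": [
    [[2, -40, 7], [0, -0.02, 0], 10],
    [[4, -80, 14], [-0.005, -0.026, -0.01], 10],
    [[5, -118, 22], [-0.009, -0.026, -0.012], 10],
    [[5, -118, 22], [-0.009, -0.026, -0.012], 10],
    [[5, -118, 22], [-0.009, -0.026, -0.012], 10],
    [[5, -118, 22], [-0.009, -0.026, -0.012], 10]
  ]
}}

```text
clock: 3.37
tcp_pos: [0.5965, 0.0404, 0.1794]
orientation: [0.317, -0.036, 0.948, 0.013]
wrist_force: [0.0, 0.8, -1.7]
finger_gap: 0.0185
grip_force: 49.7
```

```bash
python3 - <<'E'
from h import *
s=imaging.read_camera("scene");t=imaging.read_camera("top")
go([.599,.040,.185],.079,0.66)
np.save("s4.npy",s);np.save("t4.npy",t)
a=crop(s,290,150,100,120,5);b=crop(t,265,155,60,120,5)
cv2.imwrite("pics/a4.png",np.hstack([a,b]))
# seat/ball prediction from robot
_,p,r=st()
ax=r.apply([-1,0,0]); o=p-.003*r.apply([0,0,1])
for n,q in [("ball",o-.11*ax),("tail",o+.053*ax),("org",o)]: print(n,np.round(q*1000,1),px("scene",q),px("top",q))
E
```

```text
t 3.47 tcp [596.6  42.1 179.5] err shift [-5.1 -2.3 -3.1] rot [ 0.001 -0.014  0.   ] F [ 0.45  0.5  -0.8 ] gap 18.6 grip 49.7 q [-0.13 -0.05 -0.74  0.24  0.13 -0.17]
ball [507.3  35.  115.6] [341.51468829 181.57172858] [303.2301122  222.03421024]
tail [637.   45.3 213.8] [329.70919005 176.33544392] [299.58386456 167.35464529]
org [594.8  41.9 181.9] [334.00413634 178.24045131] [300.83172957 186.06777805]
```

View pics/a4.png

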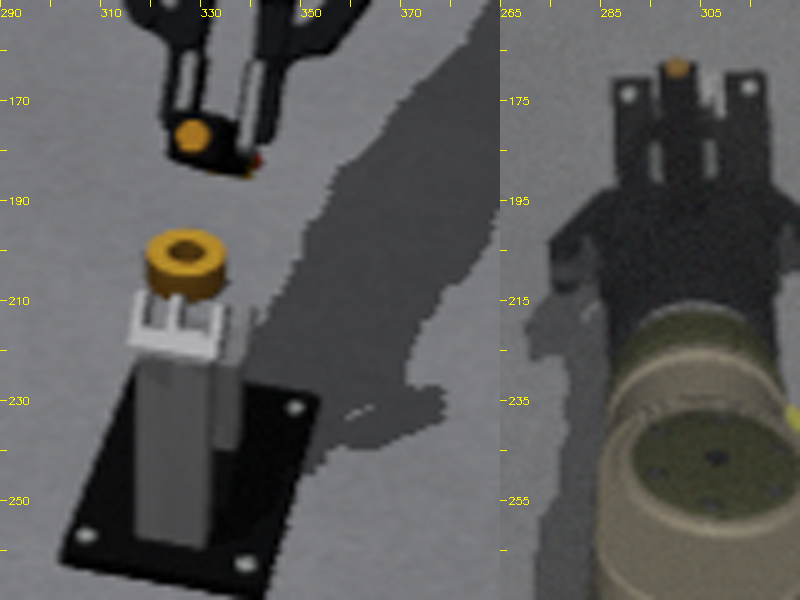

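```bash
python3 - <<'E'
from h import *
A=w("scene",307.4,257,.011);B=w("scene",339.2,262.8,.011);C=w("scene",349,231.4,.011)
print(A,B,C,"mid",(A+C)/2,"len AB",np.linalg.norm(A-B),"BC",np.linalg.norm(B-C),"yaw",np.arctan2(*(B-C)[1::-1]))
# residual in world for button, each cam at z=.2138
print("scene button",w("scene",328.4,177,.2138),"top button",w("top",300.4,168.6,.2138),"pred 637.0 45.3")
print("scene ball",w("scene",340.5,182.2,.1156),"pred 507.3 35")
# where button would be in images for seated with center candidates
for c in ([.6,.038],[.604,.038],[.6,.036]):
    y=.079;ax=np.array([np.cos(.66)*np.cos(y),np.cos(.66)*np.sin(y),np.sin(.66)]);o=np.array([*c,.1])
    n=np.array([-np.sin(.66)*np.cos(y),-np.sin(.66)*np.sin(y),np.cos(.66)]); l=np.array([-np.sin(y),np.cos(y),0])
    print(c,[np.round(px("scene",o+.05*ax+s*.014*l+.004*n),1).tolist() for s in(-1,1)],[np.round(px("top",o+.05*ax+s*.014*l+.004*n),1).tolist() for s in(-1,1)])
E
```

```text
[0.65686128 0.00661809 0.011     ] [0.65181767 0.0759228  0.011     ] [0.54704677 0.06858803 0.011     ] mid [0.60195403 0.03760306 0.011     ] len AB 0.06948799609872353 BC 0.1050273260284208 yaw 0.06989365783142043
scene button [0.63997427 0.04364027 0.2138    ] top button [0.63400012 0.04325606 0.2138    ] pred 637.0 45.3
scene ball [0.51036097 0.03352926 0.1156    ] pred 507.3 35
[0.6, 0.038] [[319.8, 208.3], [333.5, 210.5]] [[307.2, 171.6], [296.4, 172.3]]
[0.604, 0.038] [[319.2, 209.5], [333.0, 211.7]] [[307.2, 170.1], [296.5, 170.8]]
[0.6, 0.036] [[318.9, 208.1], [332.6, 210.3]] [[307.9, 171.7], [297.2, 172.3]]
```

```bash
cat >> h.py <<'E'
def avg(p,yaw,tilt,n=6):
    P=[];F=[];D=[];g=tool(yaw,tilt)
    for i in range(n):
        imaging.read_camera("top");s,p0,r0=st();P.append(p0);F.append(s["wrist_force"]);D.append((r0.inv()*g).as_rotvec())
    m=np.mean(P,0);d=np.mean(D,0);r=g*R.from_rotvec(-d)
    print("t",round(s["clock"],2),"tcp",np.round(m*1000,1),"sd",np.round(np.std(P,0)*1000,2),"shift",np.round(r.inv().apply(np.array(p)-m)*1000,1),"rot",np.round(d,3),"F",np.round(np.mean(F,0),2),"sdF",np.round(np.std(F,0),2),"gap",round(s["finger_gap"]*1000,1),"grip",round(s["grip_force"],1))
    return m,r
def seatT(p,yaw,tilt,back=.003,lift=0,along=0,stilt=.66):  # TCP so that stylus origin (back behind tcp) at p, lifted along stylus normal
    y=R.from_euler('z',yaw);z=tool(yaw,tilt).apply([0,0,1])
    n=y.apply([-np.sin(stilt),0,np.cos(stilt)]);a=y.apply([np.cos(stilt),0,np.sin(stilt)])
    return np.array(p)+lift*n+along*a+back*z
E
python3 -c "
from h import *
avg(seatT([.6003,.0386,.1],.079,.66,lift=.03),.079,.66)"
```

```text
t 3.77 tcp [596.7  42.4 179.4] sd [0.01 0.2  0.08] shift [45.5 -4.1 38.4] rot [ 0.002 -0.014  0.001] F [-0.05  0.08 -1.11] sdF [0.38 0.36 0.33] gap 18.7 grip 49.7
```

Request:
{"api": "step_arm", "payload": {
  "moves": [
    [[15, -1, 12], [0, -0.005, 0], 10],
    [[30, -2, 25], [0, -0.01, 0], 10],
    [[45.5, -4, 38.5], [0.002, -0.014, 0.001], 10],
    [[45.5, -4, 38.5], [0.002, -0.014, 0.001], 10],
    [[45.5, -4, 38.5], [0.002, -0.014, 0.001], 10]
  ]
}}

```text
clock: 4.18
tcp_pos: [0.5826, 0.0364, 0.1195]
orientation: [0.322, -0.036, 0.946, 0.013]
wrist_force: [0.1, -0.6, -0.3]
finger_gap: 0.0188
grip_force: 49.7
```

```bash
python3 -c "
from h import *
avg(seatT([.6003,.0386,.1],.079,.66,lift=.0),.079,.66,4)
avg(seatT([.6003,.0386,.1],.079,.66,lift=.03),.079,.66,1)"
```

```text
t 4.38 tcp [585.3  36.  122.7] sd [0.58 0.13 0.72] shift [ 2.   1.5 30.2] rot [-0.002  0.002 -0.001] F [ 0.38  0.08 -0.56] sdF [0.41 0.25 0.29] gap 18.3 grip 49.7
t 4.43 tcp [585.5  35.8 123.1] sd [0. 0. 0.] shift [2.4 1.6 0.4] rot [-0.002  0.003 -0.001] F [-0.17  0.09 -0.31] sdF [0. 0. 0.] gap 18.5 grip 49.7
```

Request:
{"api": "step_arm", "payload": {
  "moves": [
    [[2, 1.6, 5], [0, 0, 0], 10],
    [[2, 1.6, 12], [0, 0, 0], 10],
    [[2, 1.6, 20], [0, 0, 0], 10],
    [[2, 1.6, 24], [0, 0, 0], 10],
    [[2, 1.6, 24], [0, 0, 0], 10],
    [[2, 1.6, 24], [0, 0, 0], 10]
  ]
}}

```text
clock: 4.93
tcp_pos: [0.5967, 0.0385, 0.0999]
orientation: [0.323, -0.036, 0.946, 0.012]
wrist_force: [0.3, 0.8, -0.4]
finger_gap: 0.0187
grip_force: 49.7
```

```bash
python3 - <<'E'
from h import *
avg(seatT([.6003,.0386,.1],.079,.66,lift=.0),.079,.66,4)
s=imaging.read_camera("scene");t=imaging.read_camera("top")
cv2.imwrite("pics/a5.png",np.hstack([crop(s,300,170,60,90,6),crop(t,275,155,60,90,6)]))
E
```

```text
t 5.13 tcp [596.8  38.5 100.7] sd [0.07 0.02 0.27] shift [-2.3 -0.1  5.7] rot [-0.002 -0.    -0.002] F [-0.49 -0.28 -0.7 ] sdF [0.48 0.43 0.21] gap 18.7 grip 49.7
```

View pics/a5.png

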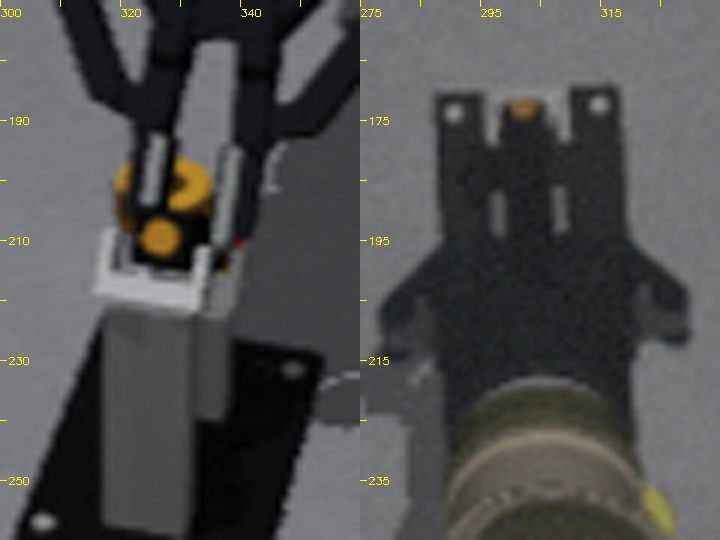

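Request:
{"api": "step_arm", "payload": {
  "moves": [
    [[-2, -1.5, 1], [0, 0, 0], 10],
    [[-2, -1.5, 3], [0, 0, 0], 10],
    [[-2, -1.5, 4], [0, 0, 0], 10],
    [[-2, -1.5, 5], [0, 0, 0], 10],
    [[-2, -1.5, 5], [0, 0, 0], 10]
  ]
}}

```text
clock: 5.65
tcp_pos: [0.6016, 0.0371, 0.0991]
orientation: [0.324, -0.036, 0.945, 0.012]
wrist_force: [-11.1, -1.4, 11.1]
finger_gap: 0.0182
grip_force: 51.7
```

```bash
python3 - <<'E'
from h import *
avg(seatT([.6003,.0386,.1],.079,.66,lift=.0),.079,.66,4)
E
```

```text
t 5.85 tcp [601.6  37.1  99.1] sd [0.   0.01 0.01] shift [0.3 1.6 1.5] rot [-0.002  0.001 -0.002] F [-11.15  -1.31  11.12] sdF [0.28 0.39 0.29] gap 18.7 grip 51.7
```

Request:
{"api": "step_arm", "payload": {
  "moves": [
    [[0, 0, -0.7], [0, 0, 0], 10],
    [[0, 0, -0.7], [0, 0, 0], 25],
    [[0, 0, -0.7], [0, 0, 0], 40],
    [[0, 0, -0.7], [0, 0, 0], 50],
    [[0, 0, -0.7], [0, 0, 0], 60],
    [[0, 0, -0.7], [0, 0, 0], 60]
  ]
}}

```text
clock: 6.35
tcp_pos: [0.6013, 0.0373, 0.0985]
orientation: [0.324, -0.036, 0.945, 0.012]
wrist_force: [0.9, -0.2, 0.2]
finger_gap: 0.0599
grip_force: 0.0
```

```bash
python3 - <<'E'
from h import *
avg(seatT([.6003,.0386,.1],.079,.66,lift=.0),.079,.66,4)
s=imaging.read_camera("scene");t=imaging.read_camera("top")
cv2.imwrite("pics/a6.png",np.hstack([crop(s,300,170,60,90,6),crop(t,275,155,60,90,6)]))
E
```

```text
t 6.55 tcp [601.2  37.3  98.6] sd [0.02 0.01 0.02] shift [-0.2  1.4  1.4] rot [-0.002 -0.    -0.002] F [ 0.01 -0.03 -0.29] sdF [0.6  0.64 0.34] gap 60.2 grip 0.0
```

View pics/a6.png

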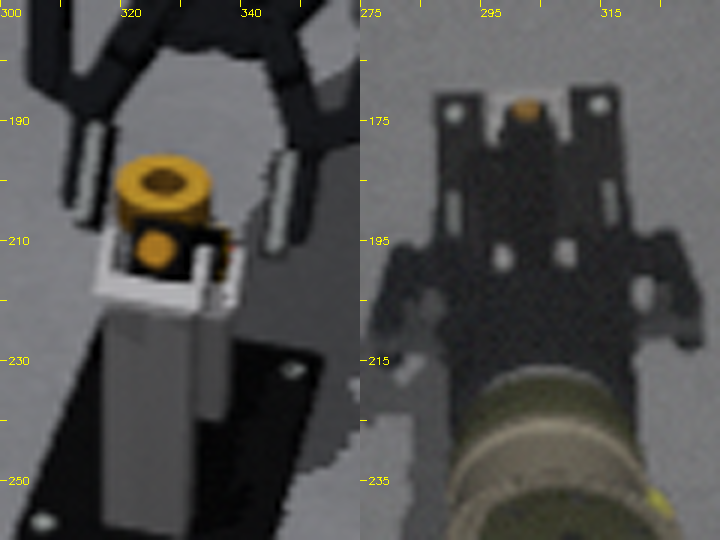

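```bash
python3 - <<'E'
from h import *
go(seatT([.6004,.036,.1007],.079,.2,back=.012),.079,.2)
E
```

```text
t 6.65 tcp [601.2  37.3  98.6] err shift [ 4.8 -1.2  8.6] rot [-0.001  0.46  -0.002] F [ 1.39 -0.69  0.55] gap 59.8 grip 0.0 q [-0.14  0.08 -0.87 -0.03  0.13 -0.17]
```

Request:
{"api": "step_arm", "payload": {
  "moves": [
    [[1, 0, 1], [0, 0.12, 0], 60],
    [[2, -1, 3], [0, 0.24, 0], 60],
    [[4, -1.2, 6], [0, 0.36, 0], 60],
    [[5, -1.2, 8.6], [-0.001, 0.46, -0.002], 60],
    [[5, -1.2, 8.6], [-0.001, 0.46, -0.002], 60],
    [[5, -1.2, 8.6], [-0.001, 0.46, -0.002], 60]
  ]
}}

```text
clock: 7.15
tcp_pos: [0.6052, 0.0361, 0.0885]
orientation: [0.101, -0.039, 0.994, 0.004]
wrist_force: [-0.1, -0.6, -0.5]
finger_gap: 0.06
grip_force: 0.0
```

```bash
python3 - <<'E'
from h import *
avg(seatT([.6004,.036,.1007],.079,.2,back=.012),.079,.2,3)
E
```

```text
t 7.3 tcp [602.   36.3  87.8] sd [0.98 0.04 0.12] shift [-1.  -0.2 -1. ] rot [ 0.     0.001 -0.   ] F [ 0.03  0.36 -0.05] sdF [0.17 0.29 0.35] gap 59.7 grip 0.0
```

Close like a pen.

Request:
{"api": "step_arm", "payload": {
  "moves": [
    [[-1, 0, -1], [0, 0, 0], 45],
    [[-1, 0, -1], [0, 0, 0], 32],
    [[-1, 0, -1], [0, 0, 0], 25],
    [[-1, 0, -1], [0, 0, 0], 15],
    [[-1, 0, -1], [0, 0, 0], 10],
    [[-1, 0, -1], [0, 0, 0], 10],
    [[-1, 0, -1], [0, 0, 0], 10]
  ],
  "grip_force": 60
}}

```text
clock: 7.88
tcp_pos: [0.6028, 0.0363, 0.0906]
orientation: [0.1, -0.039, 0.994, 0.004]
wrist_force: [-5.1, -0.9, 6.6]
finger_gap: 0.0186
grip_force: 59.4
```

```bash
python3 - <<'E'
from h import *
avg(seatT([.6004,.036,.1007],.079,.2,back=.012),.079,.2,4)
E
```

```text
t 8.08 tcp [602.8  36.3  90.6] sd [0.01 0.01 0.01] shift [ 0.4 -0.1  1.7] rot [-0.     0.    -0.001] F [-5.12  0.07  7.09] sdF [0.56 0.34 0.54] gap 18.7 grip 59.4
```

Request:
{"api": "step_arm", "payload": {
  "moves": [
    [[5, 0, -10], [0, 0, 0], 10],
    [[12, 0, -24], [0, 0, 0], 10],
    [[18, 0, -40], [0, 0, 0], 10],
    [[15, 0, -75], [0, 0, 0], 10],
    [[5, -5, -110], [0, 0, -0.03], 10],
    [[5, -35, -130], [0, 0, -0.06], 10],
    [[8, -70, -140], [0, 0, -0.09], 10],
    [[10, -110, -140], [0, 0, -0.11], 10]
  ]
}}

```text
clock: 8.75
tcp_pos: [0.5754, -0.0766, 0.2296]
orientation: [0.103, -0.096, 0.99, -0.003]
wrist_force: [1.1, -0.0, -1.6]
finger_gap: 0.0189
grip_force: 58.7
```

```bash
cat >> h.py <<'E'
r0=tool(.079,.2); brel=r0.inv().apply(np.array([.5138,.0294,.0333])-[.6028,.0363,.0906])
YB=.19
u=R.from_euler('z',YB)
def seam(i,c=(.4386,-.2686,.047)):
    d=(3-i)*.02
    return np.array(c)+abs(d)*u.apply([np.sin(.253),np.sign(d)*np.cos(.253),0])
AX=u.apply([np.cos(.66),0,np.sin(.66)])
def tcpfor(ball): return np.array(ball)-tool(YB,.2).apply(brel)
E
python3 - <<'E'
from h import *
print([np.round(seam(i)*1000,1) for i in (0,3,6)])
go(tcpfor(seam(0)+.04*AX+[0,0,.06]),YB,.2)
E
```

```text
[array([ 442.4, -208.7,   47. ]), array([ 438.6, -268.6,   47. ]), array([ 464.3, -322.8,   47. ])]
t 8.75 tcp [575.4 -76.6 229.6] err shift [  42.9 -103.7   35.4] rot [-0.024  0.005  0.006] F [ 1.13 -0.04 -1.63] gap 18.9 grip 58.7 q [-0.31  0.16 -0.18  1.04  0.08 -0.5 ]
```

Request:
{"api": "step_arm", "payload": {
  "moves": [
    [[10, -30, 5], [-0.01, 0.002, 0.003], 10],
    [[22, -62, 15], [-0.02, 0.005, 0.006], 10],
    [[35, -90, 27], [-0.024, 0.005, 0.006], 10],
    [[43, -104, 35], [-0.024, 0.005, 0.006], 10],
    [[43, -104, 35], [-0.024, 0.005, 0.006], 10],
    [[43, -104, 35], [-0.024, 0.005, 0.006], 10]
  ]
}}

```text
clock: 9.25
tcp_pos: [0.5582, -0.1865, 0.1841]
orientation: [0.096, -0.091, 0.991, 0.011]
wrist_force: [-0.4, 0.8, -1.3]
finger_gap: 0.0188
grip_force: 58.7
```

```bash
python3 - <<'E'
from h import *
avg([0,0,0],YB,.2,2)
go(tcpfor(seam(0)+.025*AX),YB,.2)
E
```

```text
t 9.35 tcp [ 559.1 -185.6  185.1] sd [0.23 0.22 0.24] shift [541.7 284.7  83. ] rot [ 0.002 -0.006 -0.006] F [ 0.25  0.76 -0.53] sdF [0.2  0.08 0.5 ] gap 18.9 grip 58.7
t 9.35 tcp [ 559.4 -185.4  185.3] err shift [22.8 -1.2 62.5] rot [ 0.002 -0.005 -0.005] F [ 0.45  0.84 -1.03] gap 18.9 grip 58.7 q [-0.52  0.23 -0.2   1.    0.13 -0.7 ]
```

Request:
{"api": "step_arm", "payload": {
  "moves": [
    [[8, 0, 20], [0, -0.003, -0.003], 10],
    [[16, -1, 42], [0.002, -0.005, -0.005], 10],
    [[23, -1, 62.5], [0.002, -0.005, -0.005], 10],
    [[23, -1, 62.5], [0.002, -0.005, -0.005], 10],
    [[23, -1, 62.5], [0.002, -0.005, -0.005], 10]
  ]
}}

```text
clock: 9.77
tcp_pos: [0.5488, -0.1871, 0.1189]
orientation: [0.098, -0.095, 0.991, 0.01]
wrist_force: [-0.3, 1.3, -0.7]
finger_gap: 0.0188
grip_force: 58.7
```

```bash
python3 - <<'E'
from h import *
m,r=avg(tcpfor(seam(0)+.025*AX),YB,.2,4)
s=imaging.read_camera("scene");t=imaging.read_camera("top")
cv2.imwrite("pics/a7.png",np.hstack([crop(s,200,140,70,70,6),crop(t,375,200,60,70,6)]))
b=m+r.apply(brel);print("ball",b,px("scene",b),px("top",b))
for i in (0,3,6): print(i,px("scene",seam(i)),px("top",seam(i)))
E
```

```text
t 9.97 tcp [ 550.5 -188.6  120.8] sd [0.33 0.4  0.37] shift [1.2 0.5 1. ] rot [-0.002  0.001  0.001] F [-0.09 -0.09 -0.69] sdF [0.23 0.38 0.43] gap 18.9 grip 58.7
ball [ 0.4629302  -0.20543738  0.0634366 ] [253.07607093 171.41319202] [390.81265137 240.08809447]
0 [255.81533234 172.41933876] [390.88104426 247.46375806]
3 [235.22489611 167.46479245] [412.31700223 249.13066163]
6 [211.60457552 168.79902131] [431.60147513 240.10774885]
```

View pics/a7.png

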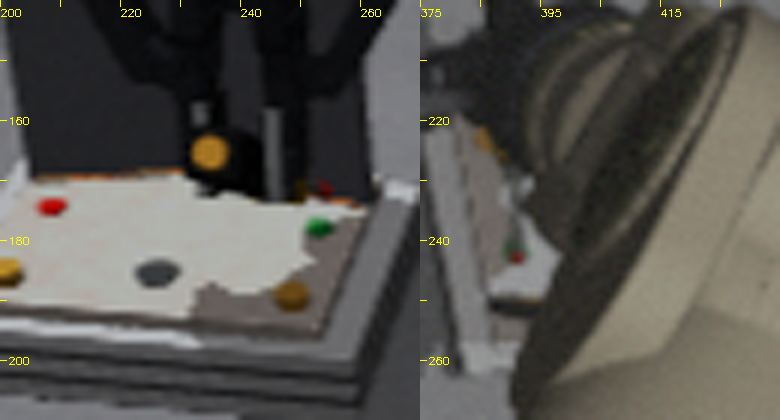

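Request:
{"api": "step_arm", "payload": {
  "moves": [
    [[1, 0, 5], [0, 0, 0], 10],
    [[2, 0, 9.8], [0, 0, 0], 10],
    [[2, 0, 9.8], [0, 0, 0], 10],
    [[2, 0, 9.8], [0, 0, 0], 10],
    [[2, 0, 9.8], [0, 0, 0], 10]
  ]
}}

```text
clock: 10.48
tcp_pos: [0.5489, -0.1887, 0.1086]
orientation: [0.099, -0.094, 0.991, 0.01]
wrist_force: [0.7, -1.1, -0.8]
finger_gap: 0.0189
grip_force: 58.7
```

```bash
cat >> h.py <<'E'
def touch(n=8):
    m,r=avg([0,0,0],YB,.2,n); b=m+r.apply(brel); print("ball",np.round(b*1000,1),"bracket-rel to seam3",np.round(u.inv().apply(b-seam(3))*1000,1))
E
python3 -c "
from h import *
touch()"
```

```text
t 10.88 tcp [ 549.1 -188.8  109. ] sd [0.05 0.03 0.08] shift [515.3 288.9   7.2] rot [-0.    -0.001 -0.   ] F [ 0.2   0.32 -1.  ] sdF [0.46 0.69 0.63] gap 19.0 grip 58.7
ball [ 461.4 -205.5   51.8] bracket-rel to seam3 [34.3 57.7  4.8]
```

Request:
{"api": "step_arm", "payload": {
  "moves": [
    [[0.4, 0, 2], [0, 0, 0], 10],
    [[0.4, 0, 2], [0, 0, 0], 10],
    [[0.4, 0, 2], [0, 0, 0], 10]
  ]
}}

```text
clock: 11.13
tcp_pos: [0.549, -0.1887, 0.1067]
orientation: [0.099, -0.094, 0.991, 0.009]
wrist_force: [0.3, -0.4, -0.6]
finger_gap: 0.0185
grip_force: 58.7
```

```bash
python3 -c "
from h import *
touch()"
```

```text
t 11.53 tcp [ 549.1 -188.7  106.9] sd [0.04 0.02 0.06] shift [514.9 288.8   5.2] rot [-0.    -0.001 -0.   ] F [ 0.1  -0.02 -0.93] sdF [0.6  0.36 0.58] gap 19.1 grip 58.7
ball [ 461.3 -205.4   49.7] bracket-rel to seam3 [34.3 57.8  2.7]
```

Request:
{"api": "step_arm", "payload": {
  "moves": [
    [[0.4, 0, 2], [0, 0, 0], 10],
    [[0.4, 0, 2], [0, 0, 0], 10],
    [[0.4, 0, 2], [0, 0, 0], 10]
  ]
}}

```text
clock: 11.78
tcp_pos: [0.549, -0.1889, 0.105]
orientation: [0.099, -0.094, 0.991, 0.009]
wrist_force: [-1.4, -0.0, 1.7]
finger_gap: 0.019
grip_force: 59.1
```

```bash
python3 -c "
from h import *
touch()"
```

```text
t 12.18 tcp [ 549.1 -188.8  105. ] sd [0.02 0.02 0.04] shift [514.5 288.9   3.3] rot [-0.    -0.001 -0.   ] F [-0.9  -0.36  1.85] sdF [0.47 0.57 0.6 ] gap 19.0 grip 59.0
ball [ 461.4 -205.5   47.8] bracket-rel to seam3 [34.3 57.6  0.8]
```

Request:
{"api": "step_arm", "payload": {
  "moves": [
    [[-0.4, 0, -2], [0, 0, 0], 10],
    [[3, 0, -3], [0, 0, 0], 10],
    [[7, 0, -3.6], [0, 0, 0], 10],
    [[11.4, 0, -4.4], [0, 0, 0], 10],
    [[11.4, 0, -4.4], [0, 0, 0], 10],
    [[11.4, 0, -4.4], [0, 0, 0], 10]
  ]
}}

```text
clock: 12.68
tcp_pos: [0.5368, -0.191, 0.1067]
orientation: [0.099, -0.094, 0.991, 0.01]
wrist_force: [0.5, -0.0, -1.4]
finger_gap: 0.0188
grip_force: 58.6
```

```bash
python3 -c "
from h import *
touch(6)"
```

```text
t 12.98 tcp [ 537.3 -191.   106.9] sd [0.13 0.03 0.03] shift [503.1 288.8   7.5] rot [-0.    -0.001 -0.   ] F [ 0.11  0.03 -0.71] sdF [0.54 0.37 0.5 ] gap 18.8 grip 58.6
ball [ 449.5 -207.7   49.7] bracket-rel to seam3 [22.2 57.7  2.7]
```

Request:
{"api": "step_arm", "payload": {
  "moves": [
    [[2, 0, -0.4], [0, 0, 0], 10],
    [[2, 0, -0.4], [0, 0, 0], 10],
    [[2, 0, -0.4], [0, 0, 0], 10]
  ]
}}

```text
clock: 13.23
tcp_pos: [0.5351, -0.1914, 0.1069]
orientation: [0.099, -0.094, 0.991, 0.009]
wrist_force: [0.4, 0.0, -0.4]
finger_gap: 0.0188
grip_force: 58.6
```

```bash
python3 -c "
from h import *
touch(6)"
```

```text
t 13.53 tcp [ 535.3 -191.4  106.9] sd [0.03 0.02 0.02] shift [501.1 288.9   8. ] rot [-0.    -0.001 -0.   ] F [ 0.16  0.03 -0.85] sdF [0.35 0.52 0.39] gap 18.9 grip 58.6
ball [ 447.5 -208.1   49.7] bracket-rel to seam3 [20.2 57.7  2.7]
```

Request:
{"api": "step_arm", "payload": {
  "moves": [
    [[2, 0, -0.4], [0, 0, 0], 10],
    [[2, 0, -0.4], [0, 0, 0], 10],
    [[2, 0, -0.4], [0, 0, 0], 10]
  ]
}}

```text
clock: 13.78
tcp_pos: [0.5337, -0.1918, 0.1071]
orientation: [0.099, -0.094, 0.991, 0.009]
wrist_force: [2.6, 1.4, -2.1]
finger_gap: 0.0188
grip_force: 58.6
```

```bash
python3 -c "
from h import *
touch(6)"
```

```text
t 14.08 tcp [ 533.5 -191.8  107. ] sd [0.05 0.01 0.03] shift [499.3 289.    8.2] rot [-0. -0. -0.] F [ 1.91  0.89 -1.65] sdF [0.36 0.69 0.33] gap 19.1 grip 58.6
ball [ 445.8 -208.5   49.7] bracket-rel to seam3 [18.4 57.7  2.7]
```

Request:
{"api": "step_arm", "payload": {
  "moves": [
    [[2, 0, -0.4], [0, 0, 0], 10],
    [[2, 0, -0.4], [0, 0, 0], 10],
    [[2, 0, -0.4], [0, 0, 0], 10]
  ]
}}

```text
clock: 14.33
tcp_pos: [0.5317, -0.1923, 0.107]
orientation: [0.099, -0.094, 0.991, 0.009]
wrist_force: [3.1, 0.4, -2.9]
finger_gap: 0.0191
grip_force: 58.5
```

```bash
python3 -c "
from h import *
touch(6)"
```

```text
t 14.63 tcp [ 531.6 -192.3  107. ] sd [0.06 0.01 0.02] shift [497.3 289.1   8.5] rot [-0.    -0.001 -0.   ] F [ 4.09  0.38 -3.35] sdF [0.63 0.53 0.42] gap 18.7 grip 58.5
ball [ 443.8 -209.    49.7] bracket-rel to seam3 [16.4 57.5  2.7]
```

Request:
{"api": "step_arm", "payload": {
  "moves": [
    [[0.5, 0.3, 1.3], [0, 0, 0], 10],
    [[1, 0.6, 2.6], [0, 0, 0], 10],
    [[1.5, 0.6, 4], [0, 0, 0], 10],
    [[1.5, 0.6, 4], [0, 0, 0], 10],
    [[1.5, 0.6, 4], [0, 0, 0], 10]
  ]
}}

```text
clock: 15.05
tcp_pos: [0.5302, -0.1917, 0.1027]
orientation: [0.099, -0.094, 0.991, 0.009]
wrist_force: [1.0, -0.6, 1.2]
finger_gap: 0.0191
grip_force: 59.1
```

```bash
python3 -c "
from h import *
touch(5)"
```

```text
t 15.3 tcp [ 530.4 -191.7  102.8] sd [0.05 0.01 0.01] shift [495.5 288.2   5. ] rot [-0.    -0.001 -0.   ] F [ 1.36 -0.22  0.98] sdF [0.37 0.3  0.41] gap 19.2 grip 59.0
ball [ 442.6 -208.4   45.6] bracket-rel to seam3 [15.3 58.3 -1.4]
```

Request:
{"api": "step_arm", "payload": {
  "moves": [
    [[0.4, -1.9, -0.1], [0, 0, 0], 10],
    [[0.8, -3.9, -0.2], [0, 0, 0], 10],
    [[1.2, -5.8, -0.3], [0, 0, 0], 10],
    [[1.6, -7.7, -0.4], [0, 0, 0], 10],
    [[2.1, -9.7, -0.5], [0, 0, 0], 10],
    [[2.6, -11.6, -0.6], [0, 0, 0], 10],
    [[3.1, -13.6, -0.7], [0, 0, 0], 10],
    [[3.6, -15.5, -0.8], [0, 0, 0], 10]
  ]
}}

```text
clock: 15.97
tcp_pos: [0.5297, -0.2079, 0.1027]
orientation: [0.099, -0.094, 0.991, 0.009]
wrist_force: [0.8, 0.2, 1.3]
finger_gap: 0.0185
grip_force: 59.2
```

```bash
python3 -c "
from h import *
touch(1)"
```

```text
t 16.02 tcp [ 529.8 -208.3  102.8] sd [0. 0. 0.] shift [492.  304.4   5.5] rot [-0.001 -0.001 -0.001] F [ 1.54 -0.4   2.25] sdF [0. 0. 0.] gap 18.8 grip 59.1
ball [ 442.1 -225.    45.6] bracket-rel to seam3 [11.6 42.1 -1.4]
```

Request:
{"api": "step_arm", "payload": {
  "moves": [
    [[0.5, -1.9, -0.1], [0, 0, 0], 10],
    [[1, -3.9, -0.2], [0, 0, 0], 10],
    [[1.5, -5.8, -0.3], [0, 0, 0], 10],
    [[2, -7.7, -0.4], [0, 0, 0], 10],
    [[2.5, -9.7, -0.5], [0, 0, 0], 10],
    [[2.9, -11.6, -0.6], [0, 0, 0], 10],
    [[3.4, -13.6, -0.7], [0, 0, 0], 10],
    [[3.9, -15.5, -0.8], [0, 0, 0], 10]
  ]
}}

```text
clock: 16.68
tcp_pos: [0.5288, -0.2238, 0.1028]
orientation: [0.099, -0.094, 0.991, 0.009]
wrist_force: [0.6, 1.0, 0.6]
finger_gap: 0.019
grip_force: 59.1
```

```bash
python3 -c "
from h import *
touch(1)"
```

```text
t 16.73 tcp [ 528.9 -224.3  102.8] sd [0. 0. 0.] shift [488.1 319.9   6.2] rot [-0.001 -0.001 -0.   ] F [ 0.57 -0.8   1.17] sdF [0. 0. 0.] gap 18.8 grip 59.1
ball [ 441.1 -241.    45.6] bracket-rel to seam3 [ 7.7 26.6 -1.4]
```

Request:
{"api": "step_arm", "payload": {
  "moves": [
    [[0.5, -1.9, -0.1], [0, 0, 0], 10],
    [[1, -3.9, -0.2], [0, 0, 0], 10],
    [[1.5, -5.8, -0.3], [0, 0, 0], 10],
    [[2, -7.7, -0.4], [0, 0, 0], 10],
    [[2.5, -9.7, -0.5], [0, 0, 0], 10],
    [[2.9, -11.6, -0.6], [0, 0, 0], 10],
    [[3.4, -13.6, -0.7], [0, 0, 0], 10],
    [[3.9, -15.5, -0.8], [0, 0, 0], 10]
  ]
}}

```text
clock: 17.4
tcp_pos: [0.5278, -0.2397, 0.1027]
orientation: [0.099, -0.094, 0.991, 0.009]
wrist_force: [1.0, 0.8, 0.6]
finger_gap: 0.0191
grip_force: 59.1
```

```bash
python3 -c "
from h import *
touch(2)"
```

```text
t 17.5 tcp [ 527.9 -240.3  102.9] sd [0.05 0.04 0.05] shift [484.2 335.5   6.9] rot [-0.001 -0.001 -0.   ] F [ 0.73 -0.83  1.14] sdF [0.22 0.15 0.11] gap 18.5 grip 59.1
ball [ 440.2 -257.1   45.7] bracket-rel to seam3 [ 3.7 11.  -1.3]
```

Request:
{"api": "step_arm", "payload": {
  "moves": [
    [[0.5, -1.9, -0.1], [0, 0, 0], 10],
    [[1, -3.8, -0.2], [0, 0, 0], 10],
    [[1.4, -5.6, -0.3], [0, 0, 0], 10],
    [[1.9, -7.4, -0.4], [0, 0, 0], 10],
    [[2.3, -9.2, -0.5], [0, 0, 0], 10],
    [[2.8, -11, -0.6], [0, 0, 0], 10],
    [[2.3, -12.9, -0.5], [0, 0, 0], 10],
    [[1.8, -14.9, -0.4], [0, 0, 0], 10]
  ]
}}

```text
clock: 18.17
tcp_pos: [0.5285, -0.2548, 0.1028]
orientation: [0.099, -0.094, 0.991, 0.009]
wrist_force: [-1.0, 1.4, 3.1]
finger_gap: 0.0188
grip_force: 59.4
```

```bash
python3 -c "
from h import *
touch(2)"
```

```text
t 18.27 tcp [ 528.8 -255.4  102.9] sd [0.04 0.06 0.04] shift [482.3 350.4   7.6] rot [-0.001 -0.002 -0.001] F [ 0.41 -1.34  2.55] sdF [0.23 0.12 0.01] gap 19.0 grip 59.2
ball [ 441.1 -272.1   45.8] bracket-rel to seam3 [ 1.7 -3.9 -1.2]
```

Request:
{"api": "step_arm", "payload": {
  "moves": [
    [[-0.5, -1.9, 0.1], [0, 0, 0], 10],
    [[-1, -3.9, 0.2], [0, 0, 0], 10],
    [[-1.5, -5.8, 0.3], [0, 0, 0], 10],
    [[-2, -7.7, 0.4], [0, 0, 0], 10],
    [[-2.5, -9.7, 0.5], [0, 0, 0], 10],
    [[-2.9, -11.6, 0.6], [0, 0, 0], 10],
    [[-3.4, -13.6, 0.7], [0, 0, 0], 10],
    [[-3.9, -15.5, 0.8], [0, 0, 0], 10]
  ]
}}

```text
clock: 18.93
tcp_pos: [0.5356, -0.2691, 0.1027]
orientation: [0.099, -0.094, 0.991, 0.009]
wrist_force: [-0.9, 2.0, 2.8]
finger_gap: 0.0187
grip_force: 59.6
```

```bash
python3 -c "
from h import *
touch(2)"
```

```text
t 19.03 tcp [ 536.  -269.8  102.9] sd [0.07 0.09 0.08] shift [486.5 366.    6.4] rot [-0.001 -0.001 -0.   ] F [-0.66 -0.81  3.16] sdF [0.4  0.45 0.65] gap 18.4 grip 59.4
ball [ 448.3 -286.5   45.7] bracket-rel to seam3 [  6.1 -19.4  -1.3]
```

Request:
{"api": "step_arm", "payload": {
  "moves": [
    [[-0.3, -1.9, 0], [0, 0, 0], 10],
    [[-0.6, -3.9, 0.1], [0, 0, 0], 10],
    [[-0.9, -5.8, 0.2], [0, 0, 0], 10],
    [[-1.2, -7.7, 0.3], [0, 0, 0], 10],
    [[-1.6, -9.7, 0.4], [0, 0, 0], 10],
    [[-2, -11.6, 0.5], [0, 0, 0], 10],
    [[-2.5, -13.6, 0.6], [0, 0, 0], 10],
    [[-2.9, -15.5, 0.7], [0, 0, 0], 10]
  ]
}}

```text
clock: 19.7
tcp_pos: [0.5416, -0.2837, 0.1026]
orientation: [0.099, -0.094, 0.991, 0.01]
wrist_force: [0.2, 1.8, 2.4]
finger_gap: 0.0189
grip_force: 59.5
```

```bash
python3 -c "
from h import *
touch(2)"
```

```text
t 19.8 tcp [ 541.8 -284.3  102.7] sd [0.03 0.06 0.05] shift [489.4 381.4   5.7] rot [-0.001 -0.001 -0.   ] F [-0.07  0.09  2.77] sdF [0.33 0.25 0.08] gap 19.0 grip 59.3
ball [ 454.1 -301.    45.5] bracket-rel to seam3 [  9.1 -34.8  -1.5]
```

Request:
{"api": "step_arm", "payload": {
  "moves": [
    [[-0.2, -1.9, 0], [0, 0, 0], 10],
    [[-0.5, -3.9, 0.1], [0, 0, 0], 10],
    [[-0.9, -5.8, 0.1], [0, 0, 0], 10],
    [[-1.3, -7.7, 0.2], [0, 0, 0], 10],
    [[-1.7, -9.7, 0.3], [0, 0, 0], 10],
    [[-2.2, -11.6, 0.4], [0, 0, 0], 10],
    [[-2.7, -13.6, 0.5], [0, 0, 0], 10],
    [[-3.2, -15.5, 0.6], [0, 0, 0], 10]
  ]
}}

```text
clock: 20.47
tcp_pos: [0.5477, -0.2984, 0.1027]
orientation: [0.099, -0.094, 0.991, 0.009]
wrist_force: [0.1, 2.1, 1.6]
finger_gap: 0.0189
grip_force: 59.5
```

```bash
python3 -c "
from h import *
touch(2)"
```

```text
t 20.57 tcp [ 548.  -299.   102.8] sd [0.02 0.05 0.05] shift [492.6 397.    5. ] rot [-0.001 -0.001 -0.   ] F [1.16 0.1  2.22] sdF [0.17 0.26 0.51] gap 18.7 grip 59.2
ball [ 460.3 -315.7   45.6] bracket-rel to seam3 [ 12.4 -50.4  -1.4]
```

Request:
{"api": "step_arm", "payload": {
  "moves": [
    [[-0.5, -1.9, 0.1], [0, 0, 0], 10],
    [[-1, -3.8, 0.2], [0, 0, 0], 10],
    [[-1.4, -5.6, 0.3], [0, 0, 0], 10],
    [[-1.9, -7.4, 0.4], [0, 0, 0], 10],
    [[-2.3, -9.1, 0.5], [0, 0, 0], 10],
    [[-2.6, -10.3, 0.5], [0, 0, 0], 10],
    [[-2.6, -10.3, 0.5], [0, 0, 0], 10],
    [[-2.6, -10.3, 0.5], [0, 0, 0], 10]
  ]
}}

```text
clock: 21.23
tcp_pos: [0.5524, -0.3084, 0.1029]
orientation: [0.099, -0.094, 0.991, 0.009]
wrist_force: [0.4, 0.6, 1.6]
finger_gap: 0.0189
grip_force: 59.2
```

```bash
python3 - <<'E'
from h import *
touch(2)
s=imaging.read_camera("scene");t=imaging.read_camera("top")
cv2.imwrite("pics/a8.png",np.hstack([crop(s,190,140,65,80,6),crop(t,380,200,65,80,6)]))
E
```

```text
t 21.33 tcp [ 552.4 -308.4  103. ] sd [0.01 0.01 0.02] shift [495.1 407.1   4.6] rot [-0.001 -0.001 -0.   ] F [1.15 0.65 1.04] sdF [0.15 0.52 0.28] gap 18.9 grip 59.1
ball [ 464.7 -325.1   45.7] bracket-rel to seam3 [ 15.  -60.5  -1.3]
```

View pics/a8.png

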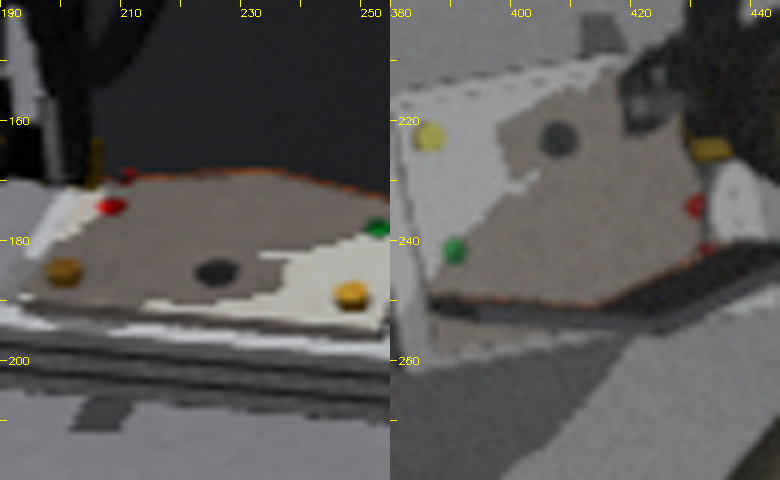

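Request:
{"api": "step_arm", "payload": {
  "moves": [
    [[-9, 0, -5], [0, 0, 0], 10],
    [[-24, 0, -13], [0, 0, 0], 10],
    [[-40, 0, -30], [0, 0, 0], 10],
    [[-50, 0, -62], [0, 0, 0], 10],
    [[-58, 10, -100], [0, 0, 0], 10],
    [[-64, 40, -120], [0, 0, 0.03], 10],
    [[-68, 78, -125], [0, 0, 0.06], 10],
    [[-72, 118, -125], [0, 0, 0.1], 10]
  ]
}}

```text
clock: 22.1
tcp_pos: [0.5762, -0.1838, 0.2426]
orientation: [0.1, -0.043, 0.994, 0.013]
wrist_force: [1.6, 0.5, -0.4]
finger_gap: 0.0192
grip_force: 58.8
```

```bash
python3 - <<'E'
from h import *
n=R.from_euler('z',.079).apply([-np.sin(.66),0,np.cos(.66)])
go(np.array([.6028,.0363,.0906])+.045*n+[0,0,.08],.079,.2)
E
```

```text
t 22.1 tcp [ 576.2 -183.8  242.6] err shift [ -9.8 216.6  43. ] rot [0.018 0.002 0.005] F [ 1.57  0.46 -0.44] gap 19.2 grip 58.8 q [-0.5   0.22 -0.06  1.12  0.13 -0.58]
```

Request:
{"api": "step_arm", "payload": {
  "moves": [
    [[-2, 36, 3], [0.005, 0, 0], 10],
    [[-4, 74, 8], [0.01, 0, 0], 10],
    [[-6, 112, 14], [0.015, 0, 0.003], 10],
    [[-8, 150, 22], [0.018, 0.002, 0.005], 10],
    [[-9, 188, 32], [0.018, 0.002, 0.005], 10],
    [[-10, 216, 43], [0.018, 0.002, 0.005], 10],
    [[-10, 216, 43], [0.018, 0.002, 0.005], 10],
    [[-10, 216, 43], [0.018, 0.002, 0.005], 10]
  ]
}}

```text
clock: 22.77
tcp_pos: [0.5726, 0.0361, 0.203]
orientation: [0.097, -0.043, 0.994, 0.006]
wrist_force: [0.3, -0.3, -0.8]
finger_gap: 0.0188
grip_force: 58.9
```

```bash
python3 - <<'E'
from h import *
n=R.from_euler('z',.079).apply([-np.sin(.66),0,np.cos(.66)])
avg(np.array([.6028,.0363,.0906])+.03*n,.079,.2,4)
E
```

```text
t 22.97 tcp [573.6  33.8 204. ] sd [0.24 0.67 0.22] shift [ 6.8 -0.1 90.1] rot [ 0.003 -0.004  0.003] F [ 0.35 -0.17 -0.5 ] sdF [0.69 0.34 0.63] gap 18.7 grip 58.9
```

Request:
{"api": "step_arm", "payload": {
  "moves": [
    [[2, 0, 25], [0.003, -0.004, 0.003], 10],
    [[4, 0, 55], [0.003, -0.004, 0.003], 10],
    [[7, 0, 80], [0.003, -0.004, 0.003], 10],
    [[7, 0, 90], [0.003, -0.004, 0.003], 10],
    [[7, 0, 90], [0.003, -0.004, 0.003], 10],
    [[7, 0, 90], [0.003, -0.004, 0.003], 10],
    [[7, 0, 90], [0.003, -0.004, 0.003], 10]
  ]
}}

```text
clock: 23.55
tcp_pos: [0.5853, 0.0347, 0.1158]
orientation: [0.101, -0.039, 0.994, 0.004]
wrist_force: [0.6, 0.4, -1.8]
finger_gap: 0.0188
grip_force: 58.9
```

```bash
python3 - <<'E'
from h import *
n=R.from_euler('z',.079).apply([-np.sin(.66),0,np.cos(.66)])
avg(np.array([.6028,.0363,.0906])+.003*n,.079,.2,6)
E
```

```text
t 23.85 tcp [585.   35.1 115.6] sd [0.36 0.18 0.4 ] shift [-11.1  -0.2  25.4] rot [0.    0.003 0.   ] F [ 0.33 -0.1  -0.61] sdF [0.39 0.39 0.34] gap 18.8 grip 58.9
```

Request:
{"api": "step_arm", "payload": {
  "moves": [
    [[-4, 0, 8], [0, 0.003, 0], 10],
    [[-8, 0, 16], [0, 0.003, 0], 10],
    [[-11, 0, 22], [0, 0.003, 0], 10],
    [[-12.4, 0, 24.7], [0, 0.003, 0], 10],
    [[-12.4, 0, 24.7], [0, 0.003, 0], 10],
    [[-12.4, 0, 24.7], [0, 0.003, 0], 10]
  ]
}}

```text
clock: 24.35
tcp_pos: [0.6005, 0.0368, 0.0915]
orientation: [0.097, -0.04, 0.994, 0.004]
wrist_force: [-2.0, -0.6, 2.6]
finger_gap: 0.0186
grip_force: 59.6
```

```bash
python3 - <<'E'
from h import *
avg(np.array([.6028,.0363,.0906]),.079,.2,5)
E
```

```text
t 24.6 tcp [600.4  36.8  91.6] sd [0.03 0.01 0.05] shift [-2.1 -0.7  1.4] rot [ 0.001 -0.004  0.001] F [-2.1  -0.39  1.03] sdF [0.72 0.15 0.8 ] gap 18.8 grip 59.4
```

Request:
{"api": "step_arm", "payload": {
  "moves": [
    [[-1, -0.3, -1], [0, -0.003, 0], 10],
    [[-2.6, -0.7, -1.4], [0, -0.004, 0], 10],
    [[-3.1, -0.7, -0.4], [0, -0.004, 0], 10],
    [[-3.6, -0.7, 0.6], [0, -0.004, 0], 10],
    [[-3.6, -0.7, 0.6], [0, -0.004, 0], 10],
    [[-3.6, -0.7, 0.6], [0, -0.004, 0], 10]
  ]
}}

```text
clock: 25.1
tcp_pos: [0.6052, 0.0361, 0.093]
orientation: [0.101, -0.04, 0.994, 0.004]
wrist_force: [-3.1, -1.0, 3.7]
finger_gap: 0.0186
grip_force: 59.8
```

```bash
python3 - <<'E'
from h import *
avg(np.array([.6028,.0363,.0906]),.079,.2,5)
E
```

```text
t 25.35 tcp [605.2  36.1  93. ] sd [0.02 0.01 0.03] shift [2.8 0.3 1.9] rot [0.    0.002 0.   ] F [-2.   -0.41  4.33] sdF [0.44 0.48 0.57] gap 19.0 grip 59.9
```

Request:
{"api": "step_arm", "payload": {
  "moves": [
    [[0, 0, 0], [0, 0, 0], 20],
    [[0, 0, 0], [0, 0, 0], 30],
    [[0, 0, 0], [0, 0, 0], 45],
    [[0, 0, 0], [0, 0, 0], 60],
    [[0, 0, 0], [0, 0, 0], 60],
    [[0, 0, 0], [0, 0, 0], 60]
  ]
}}

```text
clock: 25.85
tcp_pos: [0.6045, 0.0363, 0.0921]
orientation: [0.1, -0.04, 0.994, 0.004]
wrist_force: [0.1, 1.2, 0.8]
finger_gap: 0.0601
grip_force: 0.0
```

```bash
python3 - <<'E'
from h import *
avg(np.array([.6028,.0363,.0906]),.079,.2,2)
E
```

```text
t 25.95 tcp [604.6  36.3  92.2] sd [0.03 0.   0.04] shift [2.  0.1 1.2] rot [0.001 0.001 0.   ] F [ 0.5  -0.51 -0.31] sdF [0.24 0.08 0.52] gap 60.2 grip 0.0
```

Request:
{"api": "step_arm", "payload": {
  "moves": [
    [[0, 0, -20], [0, 0, 0], 60],
    [[0, 0, -50], [0, 0, 0], 60],
    [[0, 0, -85], [0, 0, 0], 60],
    [[10, 0, -120], [0, 0, 0], 60],
    [[50, 0, -130], [0, 0, 0], 60],
    [[90, 0, -135], [0, 0, 0], 60],
    [[130, 0, -135], [0, 0, 0], 60],
    [[160, 0, -135], [0, 0, 0], 60]
  ]
}}

```text
clock: 26.62
tcp_pos: [0.4184, 0.0218, 0.1922]
orientation: [0.1, -0.04, 0.994, 0.004]
wrist_force: [-1.1, 0.6, 0.8]
finger_gap: 0.0599
grip_force: 0.0
```

```bash
python3 - <<'E'
from h import *
s=imaging.read_camera("scene").astype(int);t=imaging.read_camera("top").astype(int)
y=R.from_euler('z',.079);o=np.array([.6003,.0375,.1])
P={"btn":o+.053*y.apply([np.cos(.66),0,np.sin(.66)]),"ball":o-.11*y.apply([np.cos(.66),0,np.sin(.66)])}
def cen(im,c,kind,rad=12):
    c=np.round(c).astype(int);q=im[c[1]-rad:c[1]+rad,c[0]-rad:c[0]+rad];r,g,b=q[...,0],q[...,1],q[...,2]
    m=(r>90)&(r>2.2*g)&(r>2*b) if kind=="ball" else (r>90)&(r-b>50)&(g>.35*r)
    v,u=np.nonzero(m);return (len(u),np.round([u.mean()+c[0]-rad,v.mean()+c[1]-rad],1) if len(u) else None)
for n,p in P.items():
    for cn,im in(("scene",s),("top",t)): e=px(cn,p);print(n,cn,np.round(e,1),cen(im,e,n))
print(telemetry.get_state()["clock"],telemetry.get_state()["tcp_pos"])
E
```

```text
btn scene [325.8 211.4] (98, array([326.2, 204.4]))
btn top [301.9 170.1] (7, array([303. , 172.7]))
ball scene [337.6 212.1] (1, array([337., 211.]))
ball top [305.1 220.6] (2, array([305.5, 223. ]))
26.7167 [0.41549889 0.02225555 0.19070858]
```

Request:
{"api": "step_arm", "payload": {
  "moves": [
    [[0, 0, -20], [0, 0, 0], 60],
    [[0, 0, -20], [0, 0, 0], 60],
    [[0, 0, -20], [0, 0, 0], 60],
    [[0, 0, -20], [0, 0, 0], 60]
  ]
}}

```text
clock: 27.05
tcp_pos: [0.4183, 0.0212, 0.2123]
orientation: [0.101, -0.04, 0.994, 0.004]
wrist_force: [-0.7, -0.3, -0.2]
finger_gap: 0.0599
grip_force: 0.0
```

```bash
python3 -c "
from h import *
print(env.hand_in())"
```

```text
the job is handed in; nothing more can be done
None
```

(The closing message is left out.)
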